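Pick a greased bearing with tongs from the drawer

TASK

Pull the drawer of the low blue unit open, lift the spring tongs out of it, and use them to pick up the bearing with the orange seal from the black mat. The bearing is freshly greased, so the robot's fingers must never touch it, and the other parts and goods on the table must stay where they are. Finish while still squeezing the tongs and holding the bearing in their tips, still, with nothing else supporting it, at least 10 cm above the mat.

Things in the scene. Friction and masses are not known exactly. Their poses are not given: they have to be found in the camera images.
- cabinet: Low blue single-drawer unit, fixed to the table, 340 (x) x 260 (y) x 85 (z) mm. Origin on its underside at the middle of the front face (the body extends along its +x); its own -x is the drawer's pulling direction (roughly towards the robot). Its roof is 12 mm thick and begins 15 mm behind the front face. Two cartons, 50 mm high, stand on its roof from 175 mm behind the front face.
- cabinet_drawer0 (a joint): Drawer slide, m: 0 closed, grows as pulled out along the unit's -x, stop at 0.245; starts up to 0.03 open; friction about 1 N, stays where left. Open tray: inside 295 deep, 218 mm wide, floor 22 mm above the table, side walls' tops 63 mm; front panel 15 mm thick, top 73 mm. From 0.225 on, the whole tongs lie clear of the roof.
- cabinet_drawer0_handle (a point): Middle of the drawer's steel bar handle, 47 mm above the table: a level round bar, 11 mm thick and 120 mm long, across the pulling direction, its axis 35 mm in front of the drawer's front panel. It can be pinched from above with one finger in the gap.
- tongs: Spring tongs, 165 mm long, about 0.1 kg, in the drawer, tips pointing into the unit. Two upright arms hinged on a pin at the tail. Origin on the pin at the underside (barrel 18 mm wide, 36 high); x runs to the tips (midway when open), z up. They stand on barrel and tips, arms 14 to 36 mm up. Balance point about 75 mm from the pin. A spring spreads the arms.
- tongs_left: Left arm (+y): steel strip, black sleeve 50 long, 22 mm high, green tip paddle 35 long, 30 high, 4 mm thick. Origin on the pin at the tongs' underside, x along its sleeve, z up. In this frame (mm) the sleeve's outer face is centred at (85, 24.5, 25), the paddle's inner face at (147.5, 20, 15), its lower edge at z = 0. Rigid with tongs, turned +0.08 rad.
- tongs_right: Right arm, mirror image (y negative), turning on the pin by up to 0.24 rad. Fully open the arms' x axes are 0.16 rad apart: 63 mm over the sleeves, 63 mm between the tips. With the x axes parallel: 49 mm over the sleeves, 40 mm between the tips (at least 28 at the stop). Squeezing at the sleeves takes about 5 N fully open, 8 N with the arms parallel.
- mat: Black rubber mat, 180 x 320 x 4 mm, fixed on the table, top 4 mm above it. Origin at the centre of its underside. Three parts lie on it in a row along its y, 100 mm apart, in any order.
- bearing: The part to pick: steel ball bearing, 40 mm diameter, 18 mm high, lying flat, with an orange seal ring on top; about 0.1 kg. Origin at the centre of its underside, z up. The fingers must not touch it.
- bearing_blue: Same bearing with a blue seal; leave it. Origin at the centre of its underside.
- bushing: Brass flanged bushing, 40 mm diameter, 28 mm high, on the mat; leave it. Origin at the centre of its underside.
- carton_yellow: Yellow carton, 100 x 70 x 60 mm, on the left; leave it. Origin at the centre of its underside.
- carton_red: Red carton, 80 x 60 x 50 mm, on the right; leave it. Origin at the centre of its underside.
- carton_white: White carton, 120 x 120 x 110 mm, far left; leave it. Origin at the centre of its underside.
- spray_can: Blue can, 56 mm diameter, 150 mm high, far right; leave it. Origin at the centre of its underside.
- tape_roll: Cardboard ring, 90 mm diameter, 30 mm high, right; leave it. Origin at the centre of its underside.
Not all that is in view belongs to the job. What is shaped like the bearing but green or pink is not meant.

How it is judged:
On the way, in this order (a step that is already met when the one before it is completed fails the run):
1. the drawer is pulled open by at least 100 mm (value of joint cabinet_drawer0 above 0.1 m), for 0.1 s.
2. the tongs are gripped by both arms and lifted out of the drawer (at least 50 mm up) (contact force between the fingers and tongs_left above 0.5 N and contact force between the fingers and tongs_right above 0.5 N and height (world z) of tongs above 0.072 m), for 0.2 s.
3. the orange bearing is lifted off the mat between both tongs arms (contact force between each of tongs_left, tongs_right and bearing above 0.5 N and contact force between the fingers and tongs_left above 0.5 N and contact force between the fingers and tongs_right above 0.5 N and height (world z) of bearing above 0.03 m), for 0.2 s.
At the end, for the whole second after the job is handed in: For the last second fingers press both tongs arms and both arms press the bearing (over 0.5 N each); its underside is over 90 mm above the table, slower than 30 mm/s; fingers off the bearing; bearing and tongs rest on nothing else; each bystander within 30 mm of its start (contact force between each of tongs_left, tongs_right and bearing above 0.5 N and contact force between the fingers and tongs_left above 0.5 N and contact force between the fingers and tongs_right above 0.5 N and height (world z) of bearing above 0.09 m and linear speed of bearing below 0.03 m/s and contact force between each of the fingers, cabinet, bearing_blue, bushing, carton_yellow, carton_red, carton_white, spray_can, tape_roll and bearing below 0.1 N and contact force between each of cabinet, mat, bearing_blue, bushing, carton_yellow, carton_red, carton_white, spray_can, tape_roll and tongs below 0.1 N and distance of each of bearing_blue, bushing, carton_yellow, carton_red, carton_white, spray_can, tape_roll from where it was at the start of the episode below 0.03 m); the arm keeps its last pose, push and grip.
It fails at once if the robot's fingers touch the greased bearing (contact force between the fingers and bearing above 0.3 N).
It fails at once if the other parts or goods on the table (blue bearing, bushing, cartons, can, tape roll) are moved by more than 30 mm (distance of any of bearing_blue, bushing, carton_yellow, carton_red, carton_white, spray_can, tape_roll from where it was at the start of the episode above 0.03 m).
It also fails if it takes over 72 s, if anything falls off the work surface, if the arm or the gripper's body presses on something with over 40 N, if the wrist force passes 120 N, or if a joint passes its speed limit or range.

ROBOT

A 7-joint arm with a two-finger parallel gripper is mounted at the origin on the work surface. World frame = base frame: x ahead of the robot, y to its left, z up, the work surface at z = 0. Lengths are in m, angles in rad, forces in N, time in s.
With the tool pointing down it reaches from about 0.4 to 0.85 m from the base axis. Payload 10.4 kg.
Tool frame: the origin (TCP) lies midway between the tips of the shut fingers; the grasp point (between the pads) lies 19 mm behind it (manip.hold_point_z is the distance from the TCP to the grasp point, in m); z points along the fingers, y is the line along which they close (so a half turn about z gives the same grasp; the last joint's range is limited). The gripper opens to 85 mm and grips with 20 to 120 N. Pads are 22 mm wide; open, the fingers measure 114 mm over their backs; the gripper's body (76 mm by 85 mm) begins 54 mm behind the grasp point. The pads swing forward as they close: fully open they stand 13 mm farther back than shut.
Start: joints at [-1.206, 0.332, -0.065, 1.46, 0.022, 1.35, -0.088], TCP at [0.236, 0.579, 0.231] pointing down, gripper open.
Joint ranges: [-2.6, 2.6], [-0.5, 2.12], [-1.47, 1.34], [0.16, 2.42], [-1.27, 4.41], [0.06, 2.06], [-2.6, 2.6]. Speed limits (rad/s): [2.22, 2.22, 2.79, 2.79, 3.14, 3.14, 3.14].

INTERFACE

Orientations are given as a unit quaternion [x, y, z, w].
In Python, from workcell import manip, eyes, job gives the robot as it stands.
- The arm moves only by the shell command python3 -m crank 'ROWS' [FORCE]. ROWS is JSON, a list that holds one entry, the list of rows, each a list of 7 numbers: the finger opening in cm, from 0 to 8.54, then the shift along the world's x, y, z in cm, then the turn, a rotation vector about the world's x, y, z in degrees. In form: [[[hand, x, y, z, ax, ay, az], ...]]. A call has 1 to 20 rows; each row shifts and turns the commanded pose from where the row before left it; what a row does not reach is not made up. A row lasts 1/8 s, in which the tool goes at most 62.5 mm and 10.7 degrees, less where a joint would pass 70% of its speed; a pose out of reach is approached as far as the arm can. A call with a gripper value outside its range is refused whole. The fingers move at their own pace and stop on an object; FORCE is the grip in N (left out, the last holds). Time passes only in rows, so rows that do not move let the fingers close. It gives the time, the measured TCP pose, the force, the opening and the grip force at its end, in the units of the state.
- manip.get_obs(): the state, without advancing time (a new reading comes with each control period).
- eyes.camera(name): name is "side" or "top" or "wrist"; returns (picture, depth): 384x512x3 uint8, red, green, blue; 384x512 float32, m along the optical axis (not along the pixel's ray), 0 where there is no reading.
- eyes.camera_params(name): a dict with "fx", "fy", "cx", "cy" (pixels), "world_from_camera" (4x4, takes a point from camera to world coordinates); the wrist camera has in their place "hand_eye" (4x4, takes a point from camera to tool coordinates, whose origin is the TCP and whose axes are the flange's). Camera axes: x right, y down, z forward; pixel columns grow to the right and rows downward; lengths in m; the calibration is good to about 2 mm. The wrist camera is an equidistant fisheye: a pixel r from the principal point sees the ray r / f radians off the axis. A picture is of the moment at which its call begins: read the wrist's pose just before it. camera_params takes no time and is no camera call.
- job.hand_in(): hands the job in; it is judged then, once.
The state is a dict: "clock": time; "joint_pos": joint angles; "joint_velocities": joint speeds; "tau": joint torques, N m; "position": TCP position; "ee_rot": TCP orientation; "ft_force": force on the tool from outside, world axes, zero at the start; "torque": the same for the moment, N m; "grip_width": opening from 0.0 (shut) to 1.0 (fully open); "grasp_force": force on a finger pad.
Only numpy, scipy, OpenCV 4.12 (cv2) and the standard library are available. Lean on these libraries where they do the work, as an engineer would, in place of code of your own. Each camera call takes 0.05 s, during which the arm holds its last target. There are 200 camera calls.

## Working session

There is one attempt and no reset: what is moved stays moved. The work goes in short steps, Python scripts to look and compute and a shell command to move; the robot and the scene stay as the last step left them, time stands still between calls to the robot, and variables do not carry over. Pictures are saved under pics/ and viewed, at most 10 in all, crops included, and the job is handed in when it is done.

```bash
mkdir -p pics; cat > h.py <<'E'
import numpy as np, cv2
from workcell import manip, eyes, job
from scipy.spatial.transform import Rotation as R
def cloud(name):
    img,d=eyes.camera(name); p=eyes.camera_params(name)
    v,u=np.mgrid[:384,:512]
    P=np.stack([(u-p['cx'])/p['fx']*d,(v-p['cy'])/p['fy']*d,d],-1)
    T=np.array(p['world_from_camera']); W=P@T[:3,:3].T+T[:3,3]; W[d==0]=np.nan
    return img,W
def save(n,img): cv2.imwrite('pics/'+n,cv2.cvtColor(img,cv2.COLOR_RGB2BGR))
E
python3 - <<'E'
from h import *
o=manip.get_obs(); print({k:np.round(v,3) for k,v in o.items()}, manip.hold_point_z)
for n in('top','side'):
    img,W=cloud(n); save(n+'0.png',img); np.savez(n+'0.npz',img=img,W=W)
E
```

```text
{'clock': np.float64(0.0), 'joint_pos': array([-1.206,  0.333, -0.065,  1.461,  0.022,  1.35 , -0.089]), 'joint_velocities': array([-0.001,  0.001,  0.001, -0.001,  0.001,  0.001, -0.002]), 'tau': array([-1.0000e-03, -6.2544e+01,  4.9000e-02, -3.9161e+01,  1.6000e-02,
        1.0000e-02,  0.0000e+00]), 'position': array([0.236, 0.578, 0.23 ]), 'ee_rot': array([ 0.193,  0.981, -0.001, -0.   ]), 'ft_force': array([-0.115, -0.629, -0.86 ]), 'torque': array([-0.07 ,  0.02 , -0.018]), 'grasp_force': np.float64(0.0), 'grip_width': np.float64(1.002)} 0.0187
```

View pics/top0.png

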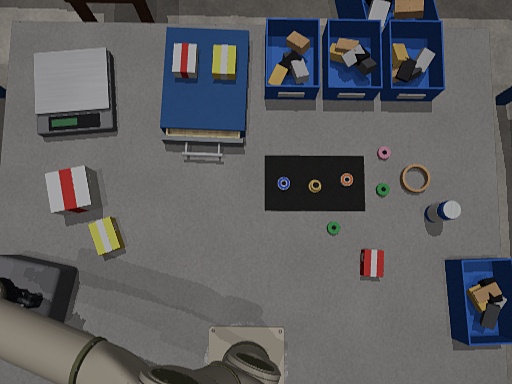

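View pics/side0.png

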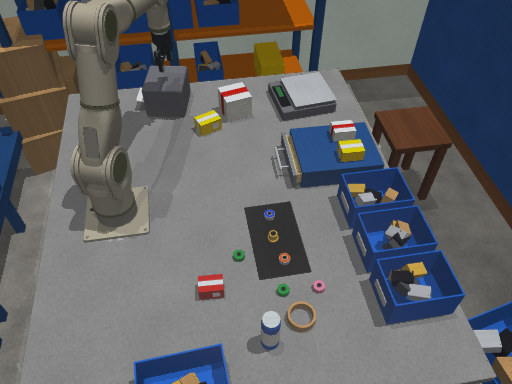

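Top view: the drawer unit is at (205,85) with its handle at about (203,152). The mat is at (315,183), with the orange bearing at (347,180), the bushing at (315,186) and the blue bearing at (284,184). World x points up in the picture and y points left.

```bash
python3 - <<'E'
from h import *
f=np.load('top0.npz'); img,W=f['img'],f['W']
hsv=cv2.cvtColor(img,cv2.COLOR_RGB2HSV)
def at(u,v): return np.round(W[v,u],4)
for n,p in dict(base=(245,335),table=(300,250),hl=(186,152),hm=(203,153),hr=(220,153),fl=(170,140),fr=(240,141)).items(): print(n,at(*p))
# unit roof
z=W[...,2]; v,u=np.mgrid[:384,:512]
def rect(m,n):
    p=W[m][:,:2].astype(np.float32); r=cv2.minAreaRect(p); print(n,m.sum(),np.round(np.array(r[0]),4),np.round(r[1],4),round(r[2],2),'z',np.round(np.nanmedian(W[m][:,2]),4)); print(np.round(cv2.boxPoints(r),4).tolist())
box=(u>150)&(u<255)&(v>20)&(v<165)
rect(box&(abs(z-.085)<.008)&(hsv[...,0]>100)&(hsv[...,0]<125)&(hsv[...,1]>120),'roof')
rect(box&(v>143)&(z>.03)&(z<.065),'handle')
rect((u>255)&(u<375)&(v>145)&(v<220)&(img.max(-1)<50),'mat')
for n,(a,b) in dict(orange=(347,180),bush=(315,186),blue=(284,184)).items():
    m=(u>a-12)&(u<a+13)&(v>b-12)&(v<b+13)&(z>.012); rect(m,n); print(np.round(np.nanmean(W[m],0),4))
f=np.load('side0.npz'); img2,W2=f['img'],f['W']; z=W2[...,2]
for n,(a,b) in dict(orange=(285,258),bush=(273,236),blue=(270,214)).items():
    m=(u>a-10)&(u<a+11)&(v>b-10)&(v<b+11)&(z>.015); q=W2[m]; print('side',n,m.sum(),np.round((np.nanmax(q,0)+np.nanmin(q,0))/2,4),np.round(np.nanmax(q,0)-np.nanmin(q,0),4))
m=(u>270)&(u<290)&(v>140)&(v<182)&(z>.03)&(z<.065); q=W2[m]; print(m.sum(),np.nanmin(q,0),np.nanmax(q,0))
E
```

```text
base [0.0887 0.0028 0.0072]
table [ 0.3487 -0.1662 -0.0026]
hl [0.6469 0.1946 0.049 ]
hm [0.6443 0.1415 0.0499]
hr [ 0.6566  0.0923 -0.004 ]
fl [0.6797 0.2423 0.0688]
fr [0.6797 0.0264 0.0686]
roof 6400 [0.8752 0.1393] [0.2605 0.3272] 88.4 z 0.0827
[[0.7081000208854675, 0.013700000010430813], [1.035099983215332, 0.0044999998062849045], [1.0424000024795532, 0.26489999890327454], [0.7153000235557556, 0.27399998903274536]]
handle 261 [0.6559 0.114 ] [0.1925 0.0428] 89.74 z 0.0479
[[0.6341000199317932, 0.017799999564886093], [0.6769000291824341, 0.01759999990463257], [0.6776999831199646, 0.210099995136261], [0.6349999904632568, 0.2102999985218048]]
mat 5086 [ 0.5827 -0.212 ] [0.1752 0.3075] 8.77 z 0.0019
[[0.47269999980926514, -0.07339999824762344], [0.519599974155426, -0.3772999942302704], [0.6927000284194946, -0.350600004196167], [0.645799994468689, -0.04670000076293945]]
orange 124 [ 0.5714 -0.3108] [0.0358 0.0385] 44.71 z 0.0204
[[0.5450999736785889, -0.30970001220703125], [0.5723000168800354, -0.3370000123977661], [0.5976999998092651, -0.31189998984336853], [0.5705999732017517, -0.28450000286102295]]
[ 0.5713 -0.3103  0.0204]
bush 85 [ 0.5496 -0.2114] [0.0309 0.0289] 35.0 z 0.0294
[[0.5285999774932861, -0.20839999616146088], [0.545199990272522, -0.2320999950170517], [0.5705000162124634, -0.21439999341964722], [0.5539000034332275, -0.1906999945640564]]
[ 0.5493 -0.2107  0.0281]
blue 123 [ 0.5565 -0.1103] [0.0379 0.0362] 89.66 z 0.0198
[[0.5382000207901001, -0.1290999948978424], [0.5745000243186951, -0.12929999828338623], [0.5746999979019165, -0.09139999747276306], [0.5385000109672546, -0.09120000153779984]]
[ 0.5561 -0.1112  0.0201]
side orange 98 [ 0.5747 -0.3104  0.0218] [0.0382 0.0389 0.0127]
side bush 73 [ 0.5543 -0.2144  0.0269] [0.029  0.0391 0.0226]
side blue 79 [ 0.5601 -0.1092  0.0221] [0.039  0.0432 0.0139]
152 [0.63816555 0.08116578 0.03010904] [0.71582864 0.25746556 0.06422362]
```

```bash
python3 -m crank '[[[2.6,3.4,-3.6,0,0,0,-5.8],[2.6,3.4,-3.6,0,0,0,-5.8],[2.6,3.4,-3.6,0,0,0,-5.8],[2.6,3.4,-3.6,0,0,0,-5.8],[2.6,3.4,-3.6,0,0,0,-5.8],[2.6,3.4,-3.6,0,0,0,-5.8],[2.6,3.4,-3.6,0,0,0,-5.8],[2.6,3.4,-3.6,0,0,0,-5.8],[2.6,3.4,-3.6,0,0,0,-5.8],[2.6,3.4,-3.6,0,0,0,-5.8],[2.6,3.4,-3.6,-2,0,0,-5.8],[2.6,3.4,-3.6,-2,0,0,-5.5],[2.6,0,0,-3,0,0,0],[2.6,0,0,0,0,0,0]]]' 60; cat >> h.py <<'E'
def wrist(n=None):
    o=manip.get_obs(); img,d=eyes.camera('wrist'); p=eyes.camera_params('wrist')
    v,u=np.mgrid[:384,:512]; a=(u-p['cx'])/p['fx']; b=(v-p['cy'])/p['fy']; th=np.hypot(a,b)+1e-9
    t=np.tan(np.minimum(th,1.4)); P=np.stack([a/th*t*d,b/th*t*d,d],-1)
    H=np.array(p['hand_eye']); P=P@H[:3,:3].T+H[:3,3]
    W=P@R.from_quat(o['ee_rot']).as_matrix().T+o['position']; W[d==0]=np.nan
    if n: save(n,img)
    return o,img,W
E
python3 - <<'E'
from h import *
o,img,W=wrist('w1.png'); np.savez('w1.npz',img=img,W=W); print(o['position'],o['ee_rot'],o['grip_width'])
E
```

```text
clock: 1.85
position: [0.6428, 0.1461, 0.1585]
ee_rot: [0.717, 0.698, -0.002, -0.001]
ft_force: [-0.7, 0.5, 0.6]
grip_width: 0.308
grasp_force: 0.0
[0.64278093 0.14612481 0.15850887] [ 0.71654711  0.69753366 -0.00237197 -0.00118303] 0.3075764790147928
```

View pics/w1.png

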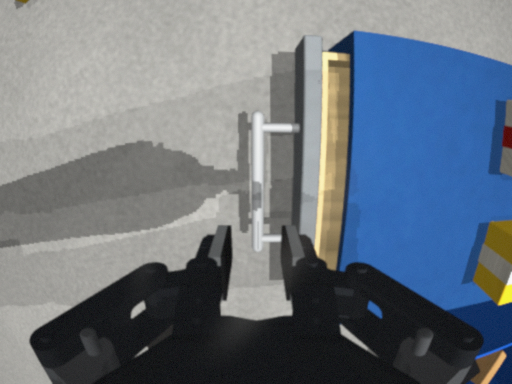

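The handle bar is at column 258, rows 112–250, with the fingers astride that same column at the bottom. I'll measure the bar, the panel and the TCP offset.

```bash
python3 - <<'E'
from h import *
f=np.load('w1.npz'); W=f['W']
for r in (118,140,170,200,225): print('bar',np.round(W[r,258],4))
print('ends',[np.round(W[r,258],3).tolist() for r in (113,116,244,247)])
for r in (60,130,200): print('panel',np.round(W[r,310],4), 'edge L/R',[np.round(W[r,c],3).tolist() for c in (299,302,318,320)])
y=R.from_quat(manip.get_obs()['ee_rot']).as_matrix(); print(y.round(3))
E
```

```text
bar [0.645  0.2058 0.0535]
bar [0.6445 0.1872 0.0521]
bar [0.6439 0.1616 0.0534]
bar [0.6432 0.1341 0.0514]
bar [0.6426 0.1102 0.0515]
ends [[0.645, 0.21, 0.051], [0.645, 0.207, 0.052], [0.642, 0.092, 0.054], [0.642, 0.088, 0.052]]
panel [0.6858 0.2514 0.0727] edge L/R [[0.681, 0.255, 0.049], [0.681, 0.252, 0.065], [0.692, 0.252, 0.072], [0.694, 0.252, 0.072]]
panel [0.6849 0.1968 0.0731] edge L/R [[0.679, 0.195, 0.051], [0.68, 0.196, 0.066], [0.691, 0.197, 0.073], [0.693, 0.197, 0.072]]
panel [0.6859 0.1397 0.0721] edge L/R [[0.678, 0.138, 0.066], [0.679, 0.14, 0.073], [0.693, 0.139, 0.072], [0.696, 0.137, 0.063]]
[[ 0.026  1.    -0.002]
 [ 1.    -0.026 -0.   ]
 [-0.    -0.002 -1.   ]]
```

```bash
python3 -m crank '[[[2.6,0.1,0.2,-4,0,0,0],[2.6,0,0,-4,0,0,0],[2.6,0,0,-3,0,0,0],[2.6,0,0,-1.9,0,0,0],[2.6,0,0,0,0,0,0],[0,0,0,0,0,0,0],[0,0,0,0,0,0,0],[0,0,0,0,0,0,0],[0,0,0,0,0,0,0]]]' 60
```

```text
clock: 3.02
position: [0.6461, 0.1492, 0.0338]
ee_rot: [0.716, 0.698, 0.001, 0.0]
ft_force: [-1.3, 1.2, 6.1]
grip_width: 0.101
grasp_force: 59.0
```

```bash
python3 -m crank '[[[0,-0.8,0.02,0,0,0,0],[0,-1.6,0.04,0,0,0,0],[0,-1.6,0.04,0,0,0,0],[0,-1.6,0.04,0,0,0,0],[0,-1.6,0.04,0,0,0,0],[0,-1.6,0.04,0,0,0,0],[0,-1.6,0.04,0,0,0,0],[0,-1.6,0.04,0,0,0,0],[0,-1.6,0.04,0,0,0,0],[0,-1.6,0.04,0,0,0,0],[0,-1.6,0.04,0,0,0,0],[0,-1.6,0.04,0,0,0,0],[0,-1.6,0.04,0,0,0,0],[0,-1.6,0.04,0,0,0,0],[0,-1.0,0.03,0,0,0,0],[0,-0.2,0,0,0,0,0],[0,0,0,0,0,0,0]]]' 60
```

```text
clock: 5.15
position: [0.4191, 0.1554, 0.0337]
ee_rot: [0.716, 0.698, 0.003, 0.001]
ft_force: [3.3, 3.3, 3.5]
grip_width: 0.098
grasp_force: 59.4
```

```bash
python3 -m crank '[[[2.8,0,0,0,0,0,0],[2.8,0,0,0,0,0,0],[2.8,0,0,0,0,0,0],[2.8,0,0,4,0,0,0],[2.8,0,0,5,0,0,0],[8,0,0,5,0,0,0],[8,0.8,0,2,0,0,-9],[8,0.8,0,0,0,0,-9],[8,0.8,0,0,0,0,-9],[8,0.8,0,0,0,0,-9],[8,0.8,0,0,0,0,-9],[8,0.8,0,0,0,0,-9],[8,0.8,0,0,0,0,-9],[8,0.8,0,0,0,0,-9],[8,0.8,0,0,0,0,-9],[8,0.8,0,0,0,0,-9],[8,0,0,0,0,0,0]]]' 60
python3 - <<'E'
from h import *
o,img,W=wrist('w2.png'); np.savez('w2.npz',img=img,W=W); print(o['position'],o['joint_pos'])
E
```

```text
clock: 7.28
position: [0.4974, 0.1541, 0.192]
ee_rot: [1.0, -0.013, -0.0, 0.0]
ft_force: [-0.8, 0.3, 0.3]
grip_width: 0.937
grasp_force: 0.0
[0.49736343 0.15407816 0.19203449] [-0.78739943  0.1260848   0.43390288  1.80963436 -0.05581648  1.21863509
 -1.93399573]
```

View pics/w2.png

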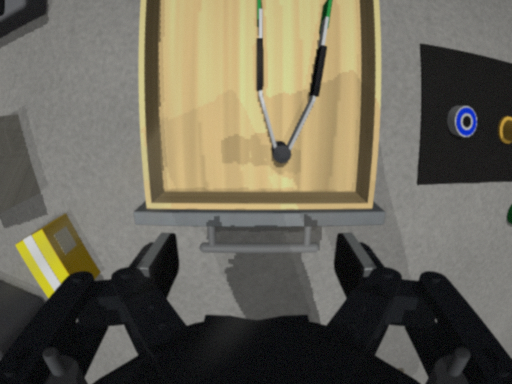

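The tongs lie in the open drawer: pin at (281,153), left sleeve at about (261,65), right sleeve at about (319,70), and the green tips at the top edge of the picture.

```bash
python3 - <<'E'
from h import *
f=np.load('w2.npz'); W=f['W']; img=f['img']; z=W[...,2]
v,u=np.mgrid[:384,:512]
pin=(abs(u-281)<9)&(abs(v-153)<9)&(z>.05)&(z<.066); c=np.nanmean(W[pin],0); print('pin',pin.sum(),c.round(4))
dk=(img.max(-1)<45)&(z>.045)&(z<.075)
for n,(a,b) in dict(L=(250,272),R=(305,330)).items():
    m=dk&(u>a)&(u<b)&(v>34)&(v<100); q=W[m]; s=cv2.fitLine(q[:,:2].astype(np.float32),cv2.DIST_HUBER,0,.01,.01).ravel()
    print(n,m.sum(),q.mean(0).round(4),q.min(0).round(4),q.max(0).round(4),'dir',np.degrees(np.arctan2(s[1],s[0])).round(2))
print(np.round([W[10,260],W[10,327],W[180,280],W[207,280],W[245,262]],4))
E
```

```text
pin 274 [0.5221 0.1299 0.0579]
L 50 [0.5911 0.1484 0.058 ] [0.5833 0.1471 0.0569] [0.6292 0.1501 0.0592] dir -1.61
R 335 [0.6003 0.0938 0.056 ] [0.5775 0.0869 0.0451] [0.6245 0.0996 0.0598] dir -9.85
[[0.6594 0.1463 0.0573]
 [0.6634 0.0812 0.0507]
 [0.487  0.1284 0.0237]
 [0.4703 0.1316 0.0637]
 [0.4235 0.1496 0.0512]]
```

```bash
python3 -m crank '[[[8,3.6,-1.1,0,0,0,-1.4],[8,3.6,-1.1,0,0,0,-1.4],[8,3.7,-1.1,0,0,0,-1.5],[8,0,0,-5,0,0,0],[8,0,0,-5,0,0,0],[8,0,0,-4,0,0,0],[8,0,0,-2.2,0,0,0],[8,0,0,0,0,0,0]]]' 30
python3 - <<'E'
from h import *
o,img,W=wrist('w3.png'); print(o['position'],R.from_quat(o['ee_rot']).as_matrix()[:,0].round(3))
E
```

```text
clock: 8.32
position: [0.6047, 0.1211, 0.0287]
ee_rot: [0.999, -0.049, -0.002, 0.001]
ft_force: [0.0, -0.1, 0.1]
grip_width: 0.936
grasp_force: 0.0
[0.60469766 0.12114417 0.02868768] [ 0.995 -0.098 -0.003]
```

View pics/w3.png

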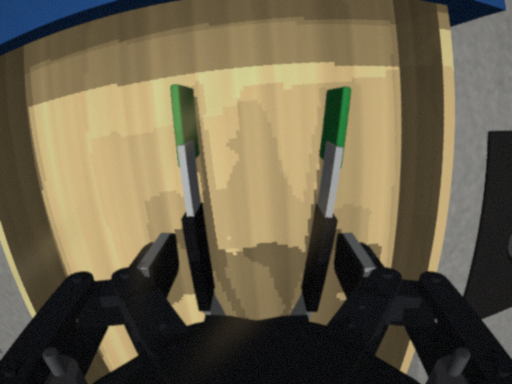

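The fingers (columns 175 and 345) straddle both sleeves (195 and 322), and the tips are clear of the roof. Closing now.

```bash
python3 -m crank '[[[8,0,0,-0.3,0,0,0],[5.7,0,0,0,0,0,0],[5.7,0,0,0,0,0,0],[5.7,0,0,0,0,0,0],[5.7,0,0,0,0,0,0],[5.7,0,0,0,0,0,0]]]' 30
```

```text
clock: 9.12
position: [0.6078, 0.1218, 0.0293]
ee_rot: [0.999, -0.05, 0.002, -0.001]
ft_force: [-0.1, 0.4, 7.4]
grip_width: 0.67
grasp_force: 8.9
```

```bash
python3 -m crank '[[[5.6,0,0,0.5,0,0,0],[5.6,0,0,2,0,0,0],[5.6,0,0,3,0,0,0],[5.6,0,0,4,0,0,0],[5.6,0,0,4,0,0,0],[5.6,0,0,3,0,0,0],[5.6,0,0,0,0,0,0],[5.6,0,0,0,0,0,0]]]' 30
python3 - <<'E'
from h import *
o,img,W=wrist('w4.png'); np.savez('w4.npz',img=img,W=W); print(o['position'],R.from_quat(o['ee_rot']).as_matrix()[:,0].round(3))
E
```

```text
clock: 10.12
position: [0.6059, 0.1212, 0.1923]
ee_rot: [0.999, -0.051, -0.0, 0.0]
ft_force: [-0.3, 0.1, -1.4]
grip_width: 0.654
grasp_force: 6.0
[0.60593891 0.12124667 0.19226124] [ 0.995 -0.101 -0.   ]
```

View pics/w4.png

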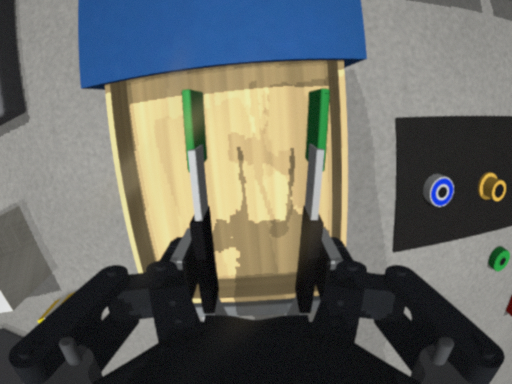

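The tongs are held and lifted level. The left paddle's top runs from (187,90) to (200,160) and the right's from about (322,90). Next I'll measure the tips in the tool frame.

```bash
cat > tips.py <<'E'
from h import *
def tips(img,W,o):
    M=R.from_quat(o['ee_rot']).as_matrix(); T=(W-o['position'])@M
    h=cv2.cvtColor(img,cv2.COLOR_RGB2HSV); v,u=np.mgrid[:384,:512]
    g=(h[...,0]>45)&(h[...,0]<80)&(h[...,1]>120)&(v<200)&(np.abs(T[...,2])<.06)
    for n,m in (('L',g&(u<256)),('R',g&(u>256)&(u<400))):
        q=T[m]; print(n,m.sum(),'min',np.nanpercentile(q,2,0).round(4),'max',np.nanpercentile(q,98,0).round(4),'mean',np.nanmean(q,0).round(4))
    return T
E
python3 - <<'E'
from tips import *
f=np.load('w4.npz'); o=manip.get_obs(); T=tips(f['img'],f['W'],o)
# zoomed view numbers along left paddle top edge & sleeves
for p in [(184,92),(189,92),(194,92),(199,92),(190,130),(313,92),(318,92),(323,92),(327,92),(322,130),(200,240),(205,280),(315,240),(310,280)]: print(p,T[p[1],p[0]].round(4))
E
```

```text
L 280 min [ 0.0464 -0.0295 -0.0247] max [ 0.076  -0.0253  0.001 ] mean [ 0.0629 -0.0273 -0.0203]
R 1047 min [ 0.0525  0.0249 -0.0247] max [0.0761 0.0289 0.0003] mean [ 0.0645  0.0262 -0.0173]
(184, 92) [ 0.0756 -0.0292 -0.0236]
(189, 92) [ 0.0756 -0.0273 -0.0227]
(194, 92) [ 0.0758 -0.0266 -0.0161]
(199, 92) [ 0.0764 -0.0269 -0.0028]
(190, 130) [ 0.06   -0.0268 -0.0246]
(313, 92) [ 0.0763  0.026  -0.0065]
(318, 92) [ 0.0756  0.0256 -0.02  ]
(323, 92) [ 0.0756  0.0272 -0.0224]
(327, 92) [ 0.0757  0.0288 -0.0227]
(322, 130) [ 0.0598  0.0272 -0.022 ]
(200, 240) [ 0.0135 -0.0242 -0.0289]
(205, 280) [-0.0073 -0.0235 -0.0286]
(315, 240) [ 0.0134  0.0255 -0.0285]
(310, 280) [-0.0072  0.0248 -0.0287]
```

```bash
python3 -m crank '[[[5.6,-0.4,-1.6,0,0,0,0],[5.6,-0.8,-3.5,0,0,0,0],[5.6,-0.8,-3.9,0,0,0,0],[5.6,-0.8,-3.9,0,0,0,0],[5.6,-0.9,-3.9,0,0,0,0],[5.6,-0.9,-3.9,0,0,0,0],[5.6,-0.9,-3.9,0,0,0,0],[5.6,-0.9,-3.9,0,0,0,0],[5.6,-0.9,-3.9,0,0,0,0],[5.6,-0.9,-3.9,0,0,0,0],[5.6,-0.8,-3.6,0,0,0,0],[5.6,0,-1.8,-2,0,0,0],[5.6,0,-0.7,-3,0,0,0],[5.6,0,0,-3,0,0,0],[5.6,0,0,-1,0,0,0],[5.6,0,0,0,0,0,0]]]' 30
python3 - <<'E'
from tips import *
o,img,W=wrist('w5.png'); np.savez('w5.npz',img=img,W=W,p=o['position'],q=o['ee_rot']); print(o['position'],o['grasp_force'],R.from_quat(o['ee_rot']).as_matrix()[:,0].round(3)); tips(img,W,o)
E
```

```text
clock: 12.18
position: [0.5156, -0.3029, 0.1022]
ee_rot: [0.999, -0.051, -0.001, -0.0]
ft_force: [-0.1, 0.2, -0.1]
grip_width: 0.659
grasp_force: 6.0
[ 0.51564683 -0.30294703  0.10217539] 5.968887675408041 [ 0.995 -0.102 -0.001]
L 825 min [ 0.0457 -0.03   -0.0239] max [ 0.0762 -0.0254  0.0036] mean [ 0.063  -0.0274 -0.0183]
R 1199 min [ 0.0489  0.0249 -0.0238] max [0.0764 0.029  0.0042] mean [ 0.064   0.0263 -0.0154]
```

View pics/w5.png

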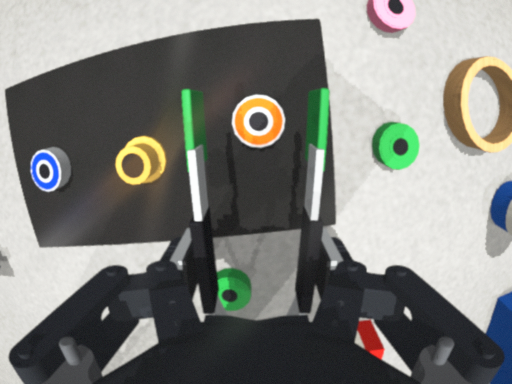

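The orange bearing at (259,121) lies between the paddles (192 and 318). A green decoy at (233,290) sits under the tail of the tongs, so I need to work out a clear yaw.

```bash
python3 - <<'E'
from h import *
f=np.load('w5.npz'); W=f['W']; img=f['img']; z=W[...,2]; v,u=np.mgrid[:384,:512]
M=R.from_quat(f['q']).as_matrix(); T=(W-f['p'])@M
for n,(a,b,r) in dict(orange=(259,121,30),green1=(233,290,25),green2=(396,146,28)).items():
    m=(np.hypot(u-a,v-b)<r)&(z>.013)&(z<.035); q=W[m][:,:2].astype(np.float32); c,rr=cv2.minEnclosingCircle(q)
    t=T[m]; top=m&(z>np.nanpercentile(z[m],60)-.003)
    print(n,m.sum(),'circ',np.round(c,4),round(rr,4),'top',W[top].mean(0).round(4),'tool',t.mean(0).round(4))
f=np.load('top0.npz'); W=f['W']; z=W[...,2]
for a,b in((334,228),(383,190),(384,153)):
    m=(abs(u-a)<10)&(abs(v-b)<10)&(z>.006); print(W[m].mean(0).round(3))
m=(u>355)&(u<390)&(v>245)&(v<282)&(z>.03); print('red',np.nanmin(W[m],0).round(3),np.nanmax(W[m],0).round(3))
E
```

```text
orange 2156 circ [ 0.573  -0.3101] 0.0202 top [ 0.5733 -0.3103  0.0226] tool [0.0582 0.0014 0.0795]
green1 959 circ [ 0.4213 -0.2681] 0.0205 top [ 0.4227 -0.2723  0.0186] tool [-0.0946 -0.021   0.0839]
green2 1558 circ [ 0.5445 -0.4256] 0.0203 top [ 0.5448 -0.4244  0.0185] tool [0.0417 0.1173 0.0837]
[ 0.419 -0.268  0.016]
[ 0.542 -0.425  0.016]
[ 0.661 -0.432  0.016]
red [ 0.27  -0.415  0.03 ] [ 0.351 -0.352  0.058]
```

```bash
python3 -m crank '[[[5.6,0,-0.4,0,0,0,4],[5.6,0,-0.45,0,0,0,4],[5.6,0,-0.45,0,0,0,4],[5.6,0,-0.45,0,0,0,4],[5.6,0,0,-2,0,0,0],[5.6,0,0,-2.5,0,0,0],[5.6,0,0,-1.5,0,0,0],[5.6,0,0,0,0,0,0]]]' 40
python3 - <<'E'
from tips import *
o,img,W=wrist('w6.png'); print(o['position'],R.from_quat(o['ee_rot']).as_matrix()[:,0].round(3)); T=tips(img,W,o)
z=W[...,2]; h=cv2.cvtColor(img,cv2.COLOR_RGB2HSV)
m=(h[...,0]>5)&(h[...,0]<17)&(h[...,1]>150)&(abs(z-.022)<.006); q=T[m]; q=q[(abs(q[:,1])<.04)]
print('orange',len(q),'tool',cv2.minEnclosingCircle(q[:,:2].astype(np.float32)),q.mean(0))
E
```

```text
clock: 13.22
position: [0.5156, -0.3197, 0.0411]
ee_rot: [0.996, 0.088, -0.001, -0.0]
ft_force: [0.5, -0.6, 0.1]
grip_width: 0.658
grasp_force: 6.0
[ 0.51562102 -0.31966944  0.04108433] [ 0.984  0.176 -0.002]
L 760 min [ 0.0443 -0.0308 -0.0239] max [ 0.0762 -0.0255  0.0362] mean [ 0.0624 -0.0279 -0.018 ]
R 1424 min [ 0.0143  0.0247 -0.0239] max [0.0765 0.0936 0.0373] mean [ 0.0583  0.0345 -0.0081]
orange 379 tool ((0.05481307581067085, 0.0016559725627303123), 0.017042716965079308) [0.04726253 0.00802767 0.01842407]
```

View pics/w6.png

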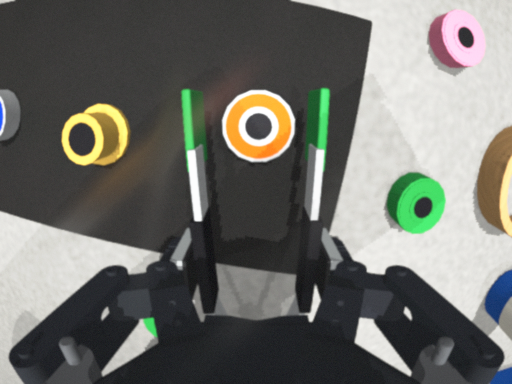

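The bearing (259,126) is centred between the paddles (192 and 318) and the tail is clear of the decoy. Descend and squeeze.

```bash
python3 -m crank '[[[5.6,0,-0.1,-1,0,0,0],[5.6,0,0,-1,0,0,0],[5.6,0,0,-0.7,0,0,0],[5.6,0,0,0,0,0,0],[5.2,0,0,0,0,0,0],[4.8,0,0,0,0,0,0],[4,0,0,0,0,0,0],[3,0,0,0,0,0,0],[3,0,0,0,0,0,0],[3,0,0,0,0,0,0]]]' 40
```

```text
clock: 14.52
position: [0.5165, -0.3214, 0.0156]
ee_rot: [0.996, 0.089, 0.0, 0.0]
ft_force: [-0.7, -0.5, 4.5]
grip_width: 0.565
grasp_force: 41.0
```

```bash
python3 -m crank '[[[3,0,0,0.3,0,0,0],[3,0,0,0.8,0,0,0],[3,0,0,1.5,0,0,0],[3,0,0,2,0,0,0],[3,0,0,2,0,0,0],[3,0,0,2.5,0,0,0],[3,0,0,2.5,0,0,0],[3,0,0,2,0,0,0],[3,0,0,1,0,0,0],[3,0,0,0.5,0,0,0],[3,0,0,0,0,0,0],[3,0,0,0,0,0,0],[3,0,0,0,0,0,0],[3,0,0,0,0,0,0]]]' 40
python3 - <<'E'
from tips import *
o,img,W=wrist('w7.png'); T=tips(img,W,o)
h=cv2.cvtColor(img,cv2.COLOR_RGB2HSV); m=(h[...,0]>5)&(h[...,0]<17)&(h[...,1]>150)&(abs(T[...,1])<.03)&(abs(T[...,2])<.03)
print(o['position'],o['grasp_force'],'bearing',m.sum(),W[m].mean(0),T[m].mean(0))
E
```

```text
clock: 16.27
position: [0.5162, -0.3211, 0.166]
ee_rot: [0.996, 0.089, -0.0, -0.0]
ft_force: [0.8, 0.2, -2.1]
grip_width: 0.561
grasp_force: 41.5
L 609 min [ 0.0449 -0.024  -0.0223] max [ 0.076  -0.0201 -0.0079] mean [ 0.062  -0.022  -0.0198]
R 900 min [ 0.0524  0.0191 -0.022 ] max [0.0761 0.0229 0.0041] mean [ 0.0651  0.0205 -0.0165]
[ 0.51619465 -0.32113366  0.16603087] 41.4745831489563 bearing 1664 [ 0.56656311 -0.30847152  0.17252761] [ 0.05181047 -0.00356178 -0.00651983]
```

View pics/w7.png

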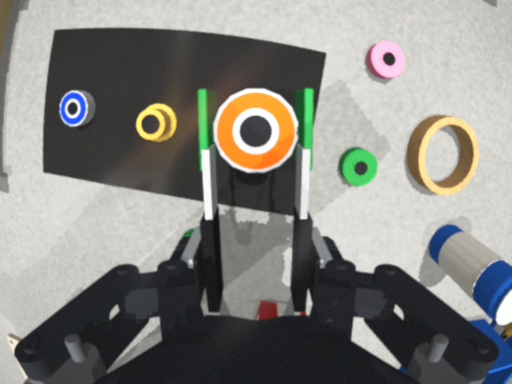

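The bearing (257,130) is held between both paddles (203 and 308), with its top at about z 0.17 and its underside at about 0.154. The gripper is well clear of it and nothing is touching the load, so I'm handing in.

```bash
python3 -c "
from workcell import job; print(job.hand_in())"
```

```text
the job is handed in; nothing more can be done
None
```

The job is handed in: the drawer is open, and the gripper is squeezing the tongs with the orange bearing held still in their tips, its underside about 15 cm above the mat; no verdict came back from the hand-in.

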